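# Lock the sample wheel of a rotary sample changer for transit

### The job

Lock the sample changer's wheel for transit: push one of the wheel's posts round with a fingertip until the slot across the wheel lines up with the steel lock bar, then push the bar by its thumb plate through the wheel and into the keeper, fully home against the guide block. Nothing is to be picked up: do not lift the bar, leave the cup, jar, mortar and spatula where they stand, and finish with the hand clear of everything.

Things in the scene. Friction and masses are not known exactly. Their poses are not given: they have to be found in the camera images.
- changer: Rotary sample changer, fixed: flat white housing, deck at z 40 mm, ribbed blue band at its -y end. Origin: on the wheel's axis at bench height; z up, y along the lock bar's path. In this frame the housing spans x -85..85, y -115..295 mm. The bar starts on the +y side and is pushed towards -y, through the wheel (y -55..55).
- guide (a point): Centre of the top of the dark guide block that bridges the bar: 50 mm wide, changer y 62..92 mm, top z 80 mm. The grey guide rail in which the bar lies runs from there to y 285 mm: bed at z 54.5 mm, 26 mm wide outside, 14 mm inside, walls' top at z 64 mm.
- keeper (a point): Mouth centre of the dark keeper bridge beyond the wheel that takes the bar's nose: 46 mm wide, changer y -68..-92 mm, top z 80 mm, opening 18 mm wide. This point is at y -68, z 60 mm.
- wheel (a joint): Angle of the wheel in rad about the vertical axis, growing counter-clockwise seen from above. 0: slot in line with the bar. The slot runs right across, so every multiple of pi (0, pi, -pi) is in line too. It starts 0.5 to 2.6 rad. Turns freely both ways with no stop in reach, drag about 0.06 N m (about 1.6 N at a post), and stays where it is left.
- wheel_top (a point): Point on the wheel's axis at its top face (z 0.070). Wheel: aluminium disc, 110 mm diameter, z 44..70 mm, turning with this frame; a slot 18 mm wide and 16 mm deep runs right across it along this frame's y axis, its mouths flared to 30 mm at the rim. Two steel posts stand on it at this frame's x = +38 and -38 mm; four 19 mm sample cups are set flush in it.
- post_a (a point): Mid-height of the post on the wheel's +x side (38 mm from the axis). The post is a steel pin 12 mm in diameter, 28 mm tall, z 70..98 mm; the point is at z 84. It may be pushed from either side.
- post_b (a point): The same on the other post, on the wheel's -x side.
- lock_bar: Loose steel bar lying in the guide rail under the guide block, 188 mm long, 12 x 12 mm, about 0.24 kg, with a tapered nose (5 mm wide at the tip) at its -y end and an upright thumb plate at its +y end. Origin: underside, middle of the length; y along the bar, z up. Slides with 1 to 2 N. It starts with its nose clear of the wheel's rim; a wheel out of line blocks it.
- bar_push (a point): Middle of the rear (+y) face of the bar's thumb plate, where to push it towards the changer's -y. The plate is 22 mm wide, 8 mm thick, its top at z 99.5 mm, lower edge at z 66.5 mm; this point at z 84.5 mm. In the changer's frame it starts at y about 245 to 270 mm; with the bar home the plate's front face meets the guide block and this point is at y = 100 mm, x = 0.
- sample_cup: Bystander: loose closed steel sample cup, 26 mm diameter, 22 mm tall, standing on the changer's deck beside the rail. Origin: middle of its underside.
- jar: Bystander: amber jar with black cap, 40 mm diameter, 65 mm tall, on the bench beyond the changer. Origin: middle of its underside.
- mortar: Bystander: white mortar bowl, 72 mm diameter, 36 mm tall, on the bench beyond the changer. Origin: middle of its underside.
- spatula: Bystander: double-ended steel micro-spatula, 150 mm long, 6 mm thick, lying along its x on the bench off the changer's blue end. Origin: middle of its underside.
Things that resemble listed ones, but are neither listed nor needed, are in the scene too. What is shaped like the lock_bar but green or red is not meant.

How it is judged:
By the outcome, as a careful person would: the job done as asked, in the order asked, and still so for the second after the job is handed in, with the robot touching nothing.
It also fails if it takes over 48 s, if anything falls off the work surface, if the arm or the gripper's body presses on something with over 40 N, if the wrist force passes 120 N, or if a joint passes its speed limit or range.

### The arm

A 6-joint arm with a two-finger parallel gripper is mounted at the origin on the work surface. World frame = base frame: x ahead of the robot, y to its left, z up, the work surface at z = 0. Lengths are in m, angles in rad, forces in N, time in s.
With the tool pointing down it reaches from about 0.35 to 0.975 m from the base axis. Payload 7.1 kg.
Tool frame: the origin (TCP) lies at the centre of the arm's flange, where the gripper is bolted on; the fingertips stand 182 mm ahead of it and the grasp point (between the pads) lies 163 mm ahead of it (bot.nose_length is the z of the fingertips in the tool frame, in m); z points along the fingers, y is the line along which they close (so a half turn about z gives the same grasp; the last joint's range is limited). The gripper opens to 88 mm and grips with 3 to 60 N. Pads are 20 mm wide; open, the fingers measure 115 mm over their backs; the gripper's body (75 mm by 178 mm) begins 61 mm behind the grasp point.
Start: joints at [-1.14, 0.423, 1.63, -0, 1.089, -0.019], TCP at [0.272, -0.563, 0.405] pointing down, gripper open.
Joint ranges: [-3, 3], [-0.9, 2.11], [0.09, 2.58], [-1.31, 4.45], [0.11, 2.69], [-2.54, 2.54]. Speed limits (rad/s): [2.39, 2.39, 3.01, 3.14, 3.14, 3.14].

### API

Orientations are given as a unit quaternion [w, x, y, z].
In Python, from bench import telemetry, snapshot, workorder, bot gives the robot as it stands. The module is installed in compiled form; this text tells all that it offers.
- The arm moves only by the shell command python3 -m jog 'ROWS' [FORCE]. ROWS is text: rows parted by semicolons, each of 7 numbers parted by spaces: the closure in counts, from 0 (fully open) to 255 (shut), then the shift along the tool's x, y, z in mm, then the turn, a rotation vector about the tool's x, y, z in degrees. A call has 1 to 20 rows; each row is the pose to reach, as a shift and turn from the pose commanded when the call began, along the tool's axes at that moment; what a row does not reach only later rows make up. A row lasts 1/10 s, in which the tool goes at most 50 mm and 8.59 degrees, less where a joint would pass 70% of its speed; a pose out of reach is approached as far as the arm can. A call with a gripper value outside its range is refused whole. The fingers move at their own pace and stop on an object; FORCE is the grip in N (left out, the last holds). Time passes only in rows, so rows that repeat a pose let the fingers close. It gives the time, the measured TCP pose, the force, the opening and the grip force at its end, in the units of the state.
- telemetry.get_state(): the state, without advancing time (a new reading comes with each control period).
- snapshot(name): name is "scene" or "top" or "wrist"; returns a dict with "pixels" (384x512x3 uint8, red, green, blue), "fx", "fy", "cx", "cy" (pixels), "cam_to_world" (4x4, takes a point from camera to world coordinates). Camera axes: x right, y up, looking along -z (the intrinsics and any distortion apply to the point x, -y, -z); pixel columns grow to the right and rows downward; lengths in m; the calibration is good to about 2 mm. A picture is of the moment at which its call begins. There is no depth.
- workorder.job_done(): hands the job in; it is judged then, once.
The state is a dict: "time": time; "q": joint angles; "joint_velocities": joint speeds; "effort": joint torques, N m; "tcp_pos": TCP position; "tool_rot": TCP orientation; "contact_force": force on the tool from outside, world axes, zero at the start; "ft_torque": the same for the moment, N m; "finger_gap": opening from 0.0 (shut) to 1.0 (fully open); "finger_force": force on a finger pad.
Only numpy, scipy, OpenCV 4.12 (cv2) and the standard library are available. Lean on these libraries where they do the work, as an engineer would, in place of code of your own. Each camera call takes 0.05 s, during which the arm holds its last target. There are 200 camera calls.

## Working session

There is one attempt and no reset: what is moved stays moved. The work goes in short steps, Python scripts to look and compute and a shell command to move; the robot and the scene stay as the last step left them, time stands still between calls to the robot, and variables do not carry over. Pictures are saved under pics/ and viewed, at most 10 in all, crops included, and the job is handed in when it is done.

```bash
mkdir -p pics
cat > h.py <<'E'
import numpy as np, cv2
from bench import telemetry, snapshot, workorder, bot
def save(n,f):
    s=snapshot(n); cv2.imwrite(f,s['pixels'][:,:,::-1]); np.savez(f[:-4]+'.npz',**{k:v for k,v in s.items()})
    return s
def ray(f,u,v,z):
    s=np.load(f); T=s['cam_to_world']
    d=T[:3,:3]@np.array([(u-s['cx'])/s['fx'],-(v-s['cy'])/s['fy'],-1]); o=T[:3,3]
    return (o+d*(z-o[2])/d[2])
def proj(f,p):
    s=np.load(f);T=s['cam_to_world'];c=T[:3,:3].T@(np.array(p)-T[:3,3])
    return s['cx']-s['fx']*c[0]/c[2], s['cy']+s['fy']*c[1]/c[2]
E
python3 - <<'E'
from h import *
for n in ('scene','top'):
    s=save(n,f'pics/{n}0.png'); print(n,s.keys(),s['fx'],s['cx'],s['cy'],s['cam_to_world'].round(3).tolist())
a=cv2.imread('pics/scene0.png');b=cv2.imread('pics/top0.png')
cv2.imwrite('pics/top0x.png',cv2.resize(b,(800,600),interpolation=cv2.INTER_CUBIC))
st=telemetry.get_state();print(st['tool_rot'],st['tcp_pos'],st['time'])
E
```

```text
scene dict_keys(['pixels', 'fx', 'fy', 'cx', 'cy', 'cam_to_world']) 462.73284325892297 261.06651635351557 183.61878101605825 [[0.883, -0.407, 0.232, 0.881], [0.469, 0.765, -0.441, -0.472], [0.002, 0.498, 0.867, 0.962], [0.0, 0.0, 0.0, 1.0]]
top dict_keys(['pixels', 'fx', 'fy', 'cx', 'cy', 'cam_to_world']) 366.1186059287093 255.8151800416975 190.92113921308393 [[-0.018, 0.972, -0.233, 0.441], [-1.0, -0.017, 0.007, 0.007], [0.003, 0.233, 0.973, 0.924], [0.0, 0.0, 0.0, 1.0]]
[-6.49602796e-04  9.74819346e-01  2.22995073e-01 -1.31336849e-04] [ 0.2716634  -0.56260956  0.40399548] 0.1
```

View pics/top0x.png

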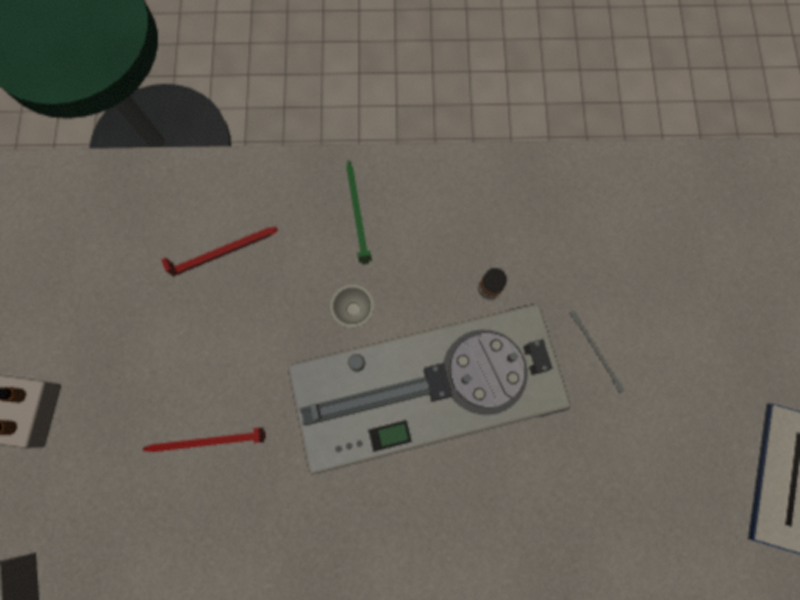

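View pics/scene0.png

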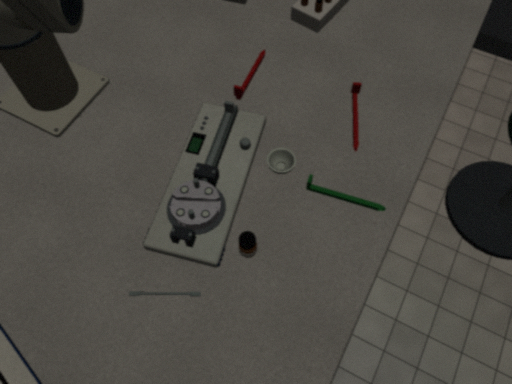

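Top view: the changer runs from (300,420) to (555,355), with the steel bar in its grey rail, thumb plate at about (308,413), wheel at (486,371) and keeper at (538,356). The red bars at (220,250) and (205,440) and the green one at (358,215) are decoys. I'll confirm with an enlarged crop.

Run:
```python
from h import *
b=cv2.imread('pics/top0.png')
c=b[190:305,180:370]
c=cv2.resize(c,None,fx=4.2,fy=4.2,interpolation=cv2.INTER_CUBIC);c=np.clip(c*1.6,0,255).astype('uint8')
cv2.imwrite('pics/top0c.png',c);print(c.shape)
```

```text
(483, 798, 3)
```

View pics/top0c.png

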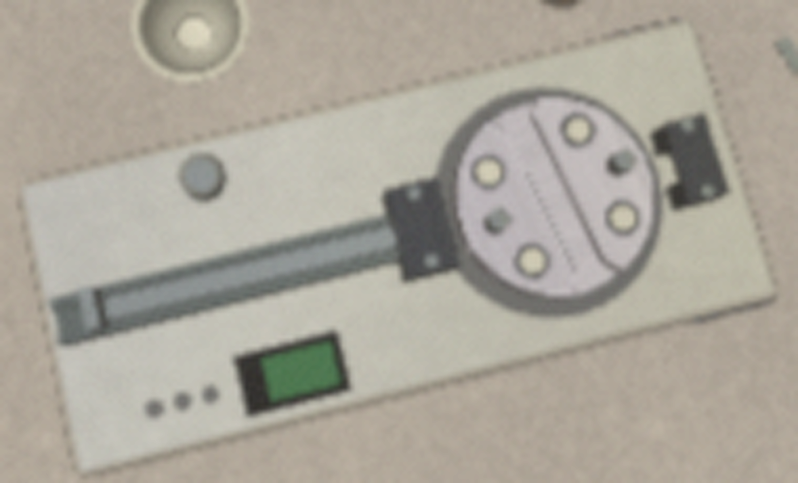

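The crop shows the deck corners at (25,187), (683,22), (773,297) and (82,472). The posts are near (623,160) and (496,220), the slot runs from (533,110) to (615,270), and the thumb plate is at (90,312). The steel-grey bar in the rail is the one meant.

Run:
```python
from h import *
f='pics/top0.npz'
R=lambda u,v,z:ray(f,180+u/4.2,190+v/4.2,z)
C=[R(*p,.04) for p in [(25,187),(683,22),(773,297),(82,472)]]
print(np.round(C,4), [np.linalg.norm(C[i]-C[i-1]).round(3) for i in range(4)])
ye=((C[0]+C[3])/2-(C[1]+C[2])/2)[:2];ye/=np.linalg.norm(ye);xe=np.array([ye[1],-ye[0]])
ctr=sum(C)[:2]/4; o=ctr-ye*.09
print('ye',ye,'yaw of y',np.degrees(np.arctan2(ye[1],ye[0])),'origin',o)
for n,p,z in [('wheelrim centre',(560,197),.07),('guide',(421,229),.08),('keeper',(696,160),.08),('posta',(625,158),.098),('postb',(495,217),.098),('slot1',(533,110),.07),('slot2',(615,270),.07),('plate top',(92,309),.0995),('cup',(202,177),.062)]:
    w=R(*p,z)[:2]; print(n,w.round(4),'local',((w-o)@xe).round(4),((w-o)@ye).round(4))
```

```text
[[ 0.5477  0.1715  0.04  ]
 [ 0.6381 -0.214   0.04  ]
 [ 0.4778 -0.2532  0.04  ]
 [ 0.39    0.136   0.04  ]] [np.float64(0.162), np.float64(0.396), np.float64(0.165), np.float64(0.399)]
ye [-0.22422047  0.97453845] yaw of y 102.95704323939994 origin [ 0.53358091 -0.12763701]
wheelrim centre [ 0.5332 -0.1309] local -0.0011 -0.003
guide [ 0.5161 -0.0524] local -0.0002 0.0772
keeper [ 0.5511 -0.2054] local -0.0003 -0.0797
posta [ 0.5505 -0.1626] local 0.0087 -0.0379
postb [ 0.5201 -0.091 ] local -0.0049 0.0388
slot1 [ 0.5822 -0.1184] local 0.0495 -0.0019
slot2 [ 0.4927 -0.1589] local -0.0469 -0.0213
plate top [0.4756 0.1235] local -0.0002 0.2577
cup [0.5488 0.0682] local 0.0588 0.1875
```

```bash
cat >> h.py <<'E'
O=np.array([.5336,-.1276]);YAW=np.radians(12.96)
xe=np.array([np.cos(YAW),np.sin(YAW)]);ye=np.array([-xe[1],xe[0]])
def W(lx,ly): return O+(lx*xe+ly*ye)/1000
from scipy.spatial.transform import Rotation as Ro
def totool(st,p):  # world pt for tip -> tool shift mm from current
    q=np.array(st['tool_rot']);r=Ro.from_quat(q[[1,2,3,0]])
    tip=np.array(st['tcp_pos'])+r.apply([0,0,bot.nose_length])
    return r.inv().apply(np.array(p)-tip)*1000, tip
def sweep(phi,gap): # tip centre local pushing CCW post at phi(deg), tool x along -tangent
    a=np.radians(phi);t=np.array([-np.sin(a),np.cos(a)]);return 38*np.array([np.cos(a),np.sin(a)])-t*(16+gap)
E
python3 - <<'E'
from h import *
st=telemetry.get_state()
p=sweep(99.9,8);print('start local',p)
s,tip=totool(st,[*W(*p),.12]);print('tip',tip,'shift',s.round(1))
r=Ro.from_quat(np.array(st['tool_rot'])[[1,2,3,0]])
base=W(*p)
for phi in range(96,181,4):
    d=np.array([*(W(*sweep(phi,0))-base),0]); print(phi,(r.inv().apply(d)*1000).round(1), 'rotz',-(phi-99.9-2.9))
E
```

```text
start local [17.10931802 41.5604528 ]
tip [ 0.27156407 -0.56238972  0.22199564] shift [ 450.9 -314.2  102.4]
96 [-5.5  0.9 -0. ] rotz 6.800000000000006
100 [-8.1 -0.4  0. ] rotz 2.8000000000000056
104 [-10.7  -1.6   0. ] rotz -1.1999999999999944
108 [-13.4  -2.6   0. ] rotz -5.199999999999994
112 [-16.2  -3.3   0. ] rotz -9.199999999999994
116 [-19.   -3.9   0. ] rotz -13.199999999999994
120 [-21.8  -4.3   0. ] rotz -17.199999999999996
124 [-24.7  -4.5   0. ] rotz -21.199999999999996
128 [-27.6  -4.5   0. ] rotz -25.199999999999996
132 [-30.5  -4.2   0. ] rotz -29.199999999999996
136 [-33.3  -3.8   0. ] rotz -33.199999999999996
140 [-36.1  -3.2   0. ] rotz -37.199999999999996
144 [-38.9  -2.4   0. ] rotz -41.199999999999996
148 [-41.6  -1.4   0. ] rotz -45.199999999999996
152 [-44.2  -0.2  -0. ] rotz -49.199999999999996
156 [-46.7   1.2  -0. ] rotz -53.199999999999996
160 [-49.2   2.7  -0. ] rotz -57.199999999999996
164 [-51.5   4.4  -0. ] rotz -61.199999999999996
168 [-53.7   6.3  -0. ] rotz -65.19999999999999
172 [-55.7   8.3  -0. ] rotz -69.19999999999999
176 [-57.6  10.4  -0. ] rotz -73.19999999999999
180 [-59.4  12.7  -0. ] rotz -77.19999999999999
```

```bash
python3 -m jog '255 15 -10 0 0 0 0;255 43 -30 0 0 0 0;255 72 -50 0 0 0 0;255 100 -70 0 0 0 0;255 130 -90 0 0 0 0;255 160 -111 0 0 0 0;255 190 -132 0 0 0 0;255 220 -153 0 0 0 0;255 250 -174 0 0 0 0;255 280 -195 0 0 0 0;255 310 -216 0 0 0 0;255 340 -237 20 0 0 0;255 370 -258 40 0 0 0;255 400 -279 60 0 0 0;255 425 -297 80 0 0 0;255 442 -308 95 0 0 0;255 450.9 -314.2 102.4 0 0 0;255 450.9 -314.2 102.4 0 0 0;255 450.9 -314.2 102.4 0 0 0;255 450.9 -314.2 102.4 0 0 0' 20
python3 - <<'E'
from h import *
s=save('wrist','pics/w1.png'); b=cv2.imread('pics/w1.png')
cv2.imwrite('pics/w1x.png',np.clip(cv2.resize(b,(800,600))*1.5,0,255).astype('uint8'))
st=telemetry.get_state(); print(totool(st,[*W(*sweep(99.9,8)),.084]), st['finger_gap'])
E
```

```text
time: 2.1
tcp_pos: [0.541, -0.0846, 0.3031]
tool_rot: [0.0, 0.975, 0.223, 0.0]
contact_force: [-0.7, -0.2, -1.4]
finger_gap: 0.003
finger_force: 0.0
(array([ 0.35214454, -1.43774007, 37.12321122]), array([ 0.54121464, -0.08470023,  0.1211239 ])) 0.0043518173422971715
```

View pics/w1x.png

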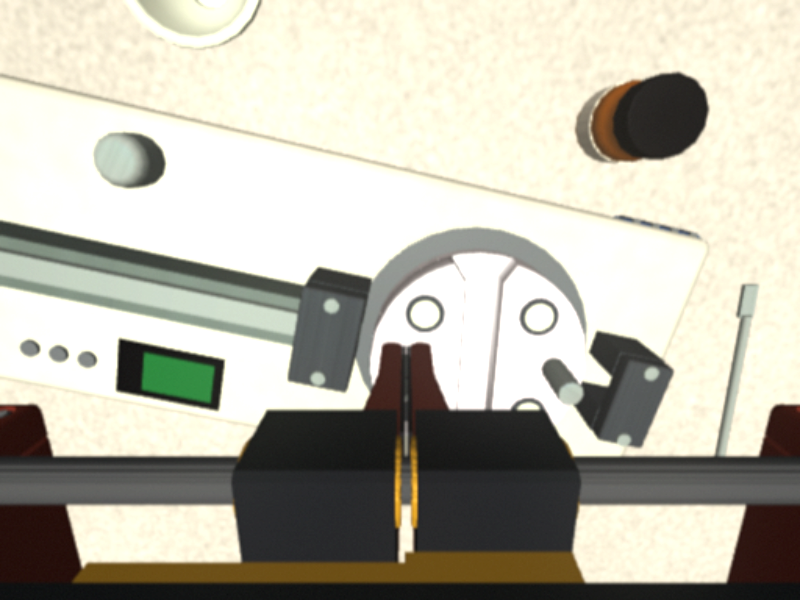

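The wrist view shows the closed tips at (407,348) above the wheel. The far post is at (570,390), the slot opening at (485,265), and the near post is hidden behind the fingers as expected. I'll refine the angle from the visible post and slot.

Run:
```python
from h import *
f='pics/w1.npz'
for n,u,v,z in [('post top',570,390,.098),('slotL',466,330,.07),('slotR',494,330,.07),('slotL2',462,405,.07),('slotR2',489,405,.07),('keeper bolt1',650,374,.08),('kbolt2',624,440,.08),('gb1',331,306,.08),('gb2',318,379,.08)]:
    w=ray(f,u*.64,v*.64,z)[:2]-O; print(n,(w@xe*1000).round(1),(w@ye*1000).round(1))
```

```text
post top 12.1 -36.8
slotL 19.9 9.5
slotR 22.9 -4.0
slotL2 -20.8 0.8
slotR2 -17.7 -12.9
keeper bolt1 21.0 -81.0
kbolt2 -16.6 -81.7
gb1 21.0 75.6
gb2 -17.1 75.2
```

```bash
python3 -m jog '255 0 0 10 0 0 0;255 0 -1 20 0 0 0;255 0 -1 30 0 0 0;255 0 -1 36 0 0 0;255 0 -1 36 0 0 0;255 0 -1 36 0 0 0' && python3 -m jog '255 -4 0 0 0 0 1;255 -8 0 0 0 0 1;255 -10.7 -1.6 0 0 0 -1;255 -13.4 -2.6 0 0 0 -5;255 -16.2 -3.3 0 0 0 -9;255 -19 -3.9 0 0 0 -13;255 -21.8 -4.3 0 0 0 -17;255 -24.7 -4.5 0 0 0 -21;255 -27.6 -4.5 0 0 0 -25;255 -30.5 -4.2 0 0 0 -29;255 -33.3 -3.8 0 0 0 -33;255 -36.1 -3.2 0 0 0 -37;255 -38.9 -2.4 0 0 0 -41;255 -41.6 -1.4 0 0 0 -45;255 -44.2 -0.2 0 0 0 -49;255 -46.7 1.2 0 0 0 -53;255 -49.2 2.7 0 0 0 -57;255 -51.5 4.4 0 0 0 -61;255 -51.5 4.4 0 0 0 -61;255 -51.5 4.4 0 0 0 -61'
python3 - <<'E'
from h import *
save('wrist','pics/w2.png'); b=cv2.imread('pics/w2.png')
save('top','pics/t2.png'); t=cv2.imread('pics/t2.png')[190:305,180:370]
b=cv2.resize(b,(600,450)); t=cv2.resize(t,(600,363))[100:250,200:]
g=np.vstack([b,cv2.copyMakeBorder(t,0,0,0,200,0)])
cv2.imwrite('pics/w2x.png',np.clip(g*1.5,0,255).astype('uint8'))
st=telemetry.get_state(); print(totool(st,[*W(*sweep(164,0)),.084]))
E
```

```text
time: 2.75
tcp_pos: [0.5408, -0.0829, 0.2659]
tool_rot: [-0.0, 0.975, 0.223, -0.0]
contact_force: [-1.1, -0.9, -0.7]
finger_gap: 0.003
finger_force: 0.0
time: 4.75
tcp_pos: [0.4961, -0.1094, 0.2665]
tool_rot: [0.0, 0.727, 0.686, 0.0]
contact_force: [0.2, 0.5, 0.9]
finger_gap: 0.005
finger_force: 0.0
(array([-0.31731266,  0.36023955,  0.38150504]), array([ 0.4961607 , -0.10926967,  0.08438151]))
```

View pics/w2x.png

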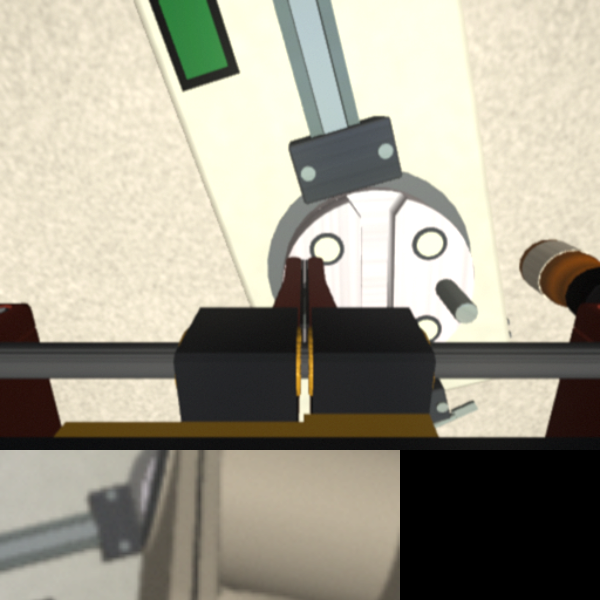

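The wheel has turned. The slot's edges run about x=361 and x=391 over rows 220–305, the far post's top is at (466,307), and the guide bolts are at (308,174) and (385,152). I'll work out the remaining angle.

Run:
```python
from h import *
f='pics/w2.npz';k=512/600
def L(u,v,z): w=ray(f,u*k,v*k,z)[:2]-O; return np.array([w@xe,w@ye])*1000
P={n:L(*p) for n,p in dict(post=(466,307,.098),sl1=(361,225,.07),sl2=(361,303,.07),sr1=(392,222,.07),sr2=(389,303,.07),g1=(308,174,.08),g2=(385,152,.08)).items()}
for n in P: print(n,P[n].round(1))
g=P['g2']-P['g1'];print('guide ang',np.degrees(np.arctan2(g[1],g[0])))
for a,b in (('sl1','sl2'),('sr1','sr2')):
    d=P[a]-P[b];print(np.degrees(np.arctan2(d[1],d[0]))-90)
```

```text
post [39.1 -4.9]
sl1 [ 2.5 39.7]
sl2 [-8.5 -5.7]
sr1 [18.7 36.7]
sr2 [  6.9 -10.2]
g1 [-16.7  75.4]
g2 [21.1 75.2]
guide ang -0.2907095188446152
-13.586701920262414
-14.134982956176358
```

Run:
```python
from h import *
st=telemetry.get_state()
for phi in (168,172,176,178):
    print(phi,totool(st,[*W(*sweep(phi,0)),.084])[0].round(1),-(phi-164))
```

```text
168 [-3.  -0.7  0.4] -4
172 [-5.8 -1.5  0.4] -8
176 [-8.6 -2.1  0.4] -12
178 [-10.   -2.3   0.4] -14
```

```bash
python3 -m jog '255 -1.5 -0.4 0 0 0 -2;255 -3 -0.7 0 0 0 -4;255 -4.4 -1.1 0 0 0 -6;255 -5.8 -1.5 0 0 0 -8;255 -7.2 -1.8 0 0 0 -10;255 -8.6 -2.1 0 0 0 -12;255 -9.3 -2.2 0 0 0 -13;255 -9.3 -2.2 0 0 0 -13;255 -9.3 -2.2 0 0 0 -13;255 -6 -2.2 0 0 0 -13;255 2 -2.2 0 0 0 -13;255 4 -2.2 -20 0 0 -13;255 15 -2.2 -55 0 0 -13;255 40 -2.2 -90 0 0 -13;255 60 -2.2 -110 0 0 -13;255 60 -2.2 -110 0 0 -13;255 60 -2.2 -110 0 0 -13'
python3 - <<'E'
from h import *
save('wrist','pics/w3.png'); b=cv2.imread('pics/w3.png')
cv2.imwrite('pics/w3x.png',np.clip(cv2.resize(b,(800,600))*1.4,0,255).astype('uint8'))
E
```

```text
time: 6.55
tcp_pos: [0.4974, -0.0488, 0.3762]
tool_rot: [0.0, 0.644, 0.765, 0.0]
contact_force: [-0.4, -0.1, 0.1]
finger_gap: 0.005
finger_force: 0.0
```

View pics/w3x.png

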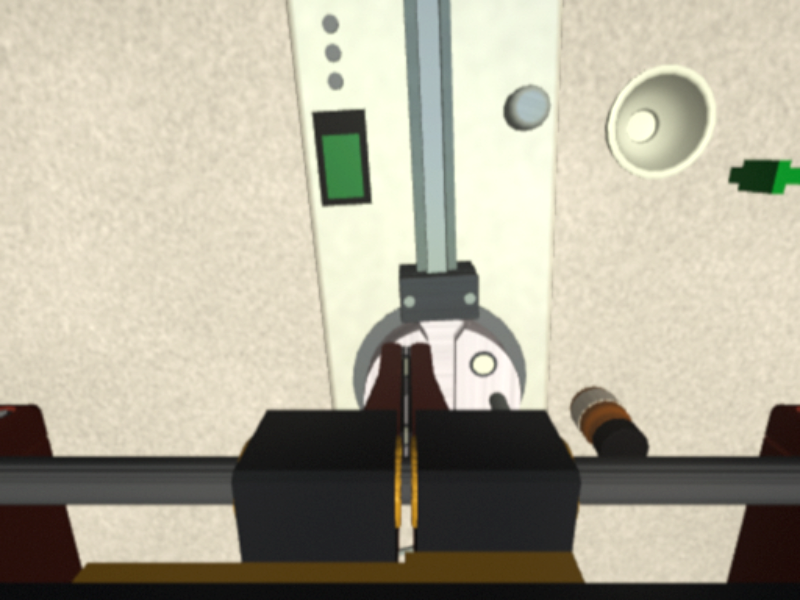

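The view shows the slot's right edge from (456,340) to (454,408), and the guide bolts at (409,301) and (470,299). The slot looks nearly in line with the rail. Next I'll compute the angle and the way to the thumb plate, then check from the top camera once the hand is clear.

Run:
```python
from h import *
f='pics/w3.npz';k=.64
def L(u,v,z): w=ray(f,u*k,v*k,z)[:2]-O; return np.array([w@xe,w@ye])*1000
a,b=L(456,340,.07),L(454,408,.07);d=a-b;print(a,b,np.degrees(np.arctan2(d[1],d[0]))-90)
print(L(409,301,.08),L(470,299,.08),'cup',L(530,103,.062))
st=telemetry.get_state()
q=np.array(st['tool_rot']);r=Ro.from_quat(q[[1,2,3,0]]);x=r.apply([1,0,0]);print('toolx local ang',np.degrees(np.arctan2(x[1],x[0]))-12.96)
for y in (285,268):
  for z in(.15,.078): print(y,z,totool(st,[*W(0,y),z])[0].round(1))
```

```text
[13.25260218 43.63908721] [10.70333154 -7.47211514] -2.855372244420124
[-16.5519067   75.75836313] [21.66924479 74.99864228] cup [ 61.12694669 188.838749  ]
toolx local ang 86.84756862939875
285 0.15 [201.1   7.2  43.5]
285 0.078 [201.1   7.2 115.5]
268 0.15 [184.1   8.1  43.5]
268 0.078 [184.1   8.2 115.5]
```

```bash
python3 -m jog '255 20 1 0 0 0 0;255 55 2 0 0 0 -1;255 95 4 0 0 0 -2;255 135 5 10 0 0 -3;255 170 6 20 0 0 -3;255 195 7 35 0 0 -3;255 206 7 43 0 0 -3;255 206 7 43 0 0 -3;255 206 7 43 0 0 -3'
python3 - <<'E'
from h import *
save('top','pics/t4.png'); t=cv2.imread('pics/t4.png')[190:305,180:370]
cv2.imwrite('pics/t4x.png',np.clip(cv2.resize(t,None,fx=4.2,fy=4.2,interpolation=cv2.INTER_CUBIC)*1.6,0,255).astype('uint8'))
st=telemetry.get_state();print(totool(st,[*W(0,290),.078])[0].round(1))
E
```

```text
time: 7.5
tcp_pos: [0.4695, 0.1541, 0.3328]
tool_rot: [-0.0, 0.624, 0.781, -0.001]
contact_force: [-0.7, 0.2, 0.3]
finger_gap: 0.003
finger_force: 0.0
[ 1.4 -0.8 73.2]
```

View pics/t4x.png

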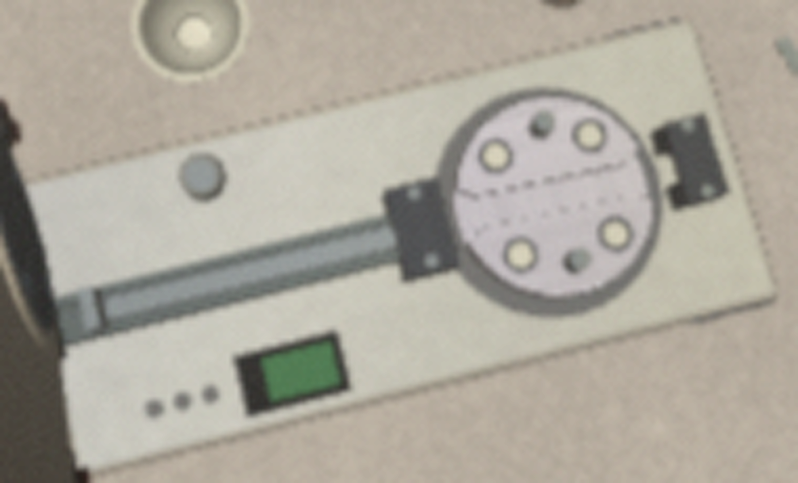

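The slot's upper edge runs from (478,197) to (628,163), and the posts are at (542,123) and (577,260). The plate is at (92,309), unmoved.

Run:
```python
from h import *
f='pics/t4.npz'
def L(u,v,z): w=ray(f,180+u/4.2,190+v/4.2,z)[:2]-O; return np.array([w@xe,w@ye])*1000
a,b=L(478,197,.07),L(628,163,.07);d=a-b;print('slot',np.degrees(np.arctan2(d[1],d[0]))-90)
a,b=L(542,123,.098),L(577,260,.098);d=a-b;print(a,b,'posts',np.degrees(np.arctan2(d[1],d[0])))
# cups
a=L(496,156,.07)+L(521,255,.07);b=L(590,135,.07)+L(615,233,.07);d=a-b;print('cups',np.degrees(np.arctan2(d[1],d[0]))-90)
```

```text
slot -1.3088509076411725
[37.84547428  0.36780985] [-37.37999407   2.51495776] posts -1.634939921786771
cups -1.2313145193036092
```

Three cues put the residual at about -1.4°, well inside the 3 mm side clearance. Now I'll lower behind the plate and push the bar.

```bash
python3 -m jog '255 1 -0.8 15 0 0 0;255 1 -0.8 40 0 0 0;255 1 -0.8 65 0 0 0;255 1 -0.8 76 0 0 0;255 1 -0.8 79 0 0 0;255 1 -0.8 79 0 0 0' && python3 -m jog '255 -5 0 0 0 0 0;255 -10 0 0 0 0 0;255 -15 0 0 0 0 0;255 -20 0 0 0 0 0;255 -25 0 0 0 0 0;255 -31 0 0 0 0 0;255 -37 0 0 0 0 0;255 -43 0 0 0 0 0;255 -49 0 0 0 0 0;255 -55 0 0 0 0 0;255 -61 0 0 0 0 0;255 -67 0 0 0 0 0;255 -73 0 0 0 0 0;255 -79 0 0 0 0 0;255 -85 0 0 0 0 0;255 -90 0 0 0 0 0;255 -90 0 0 0 0 0'
python3 - <<'E'
from h import *
st=telemetry.get_state();s,t=totool(st,[*W(0,110),.072]);w=t[:2]-O;print(s.round(1),w@xe,w@ye,t[2])
E
```

```text
time: 8.15
tcp_pos: [0.4688, 0.1553, 0.2546]
tool_rot: [0.0, 0.624, 0.781, 0.0]
contact_force: [-0.2, 0.2, -0.2]
finger_gap: 0.002
finger_force: 0.0
time: 9.85
tcp_pos: [0.4884, 0.0673, 0.2541]
tool_rot: [0.0, 0.624, 0.781, -0.0]
contact_force: [-0.2, 0.3, 0.3]
finger_gap: 0.005
finger_force: 0.0
[-90.    0.7   0.2] -0.00041082625612990997 0.19996042927968327 0.07214968209885428
```

```bash
python3 -m jog '255 -6 0 0 0 0 0;255 -12 0 0 0 0 0;255 -18 0 0 0 0 0;255 -24 0 0 0 0 0;255 -30 0 0 0 0 0;255 -36 0 0 0 0 0;255 -42 0 0 0 0 0;255 -48 0 0 0 0 0;255 -54 0 0 0 0 0;255 -60 0 0 0 0 0;255 -65 0 0 0 0 0;255 -70 0 0 0 0 0;255 -75 0 0 0 0 0;255 -79 0 0 0 0 0;255 -82 0 0 0 0 0;255 -84 0 0 0 0 0;255 -85 0 0 0 0 0;255 -85 0 0 0 0 0' && python3 -m jog '255 -0.5 0 0 0 0 0;255 -1 0 0 0 0 0;255 -1.5 0 0 0 0 0;255 -2 0 0 0 0 0;255 -2.5 0 0 0 0 0;255 -3 0 0 0 0 0;255 -3 0 0 0 0 0'
```

```text
time: 11.65
tcp_pos: [0.5071, -0.0151, 0.2543]
tool_rot: [0.0, 0.624, 0.781, -0.0]
contact_force: [0.5, -0.6, 0.2]
finger_gap: 0.005
finger_force: 0.0
time: 12.35
tcp_pos: [0.5078, -0.0179, 0.2543]
tool_rot: [-0.0, 0.624, 0.781, -0.0]
contact_force: [-1.0, 0.4, 0.1]
finger_gap: 0.005
finger_force: 0.4
```

Tip centre is at about y 112, with no stop felt yet, so I'll creep on until the force rises.

```bash
python3 -m jog '255 -0.5 0 0 0 0 0;255 -1 0 0 0 0 0;255 -1.5 0 0 0 0 0;255 -1.5 0 0 0 0 0' && python3 -m jog '255 -0.5 0 0 0 0 0;255 -1 0 0 0 0 0;255 -1 0 0 0 0 0'
```

```text
time: 12.75
tcp_pos: [0.5081, -0.0194, 0.2543]
tool_rot: [0.0, 0.624, 0.781, -0.0]
contact_force: [-0.6, 0.6, -0.7]
finger_gap: 0.002
finger_force: 0.3
time: 13.05
tcp_pos: [0.5082, -0.0198, 0.2543]
tool_rot: [-0.0, 0.624, 0.781, 0.0]
contact_force: [-0.8, 6.9, 0.9]
finger_gap: 0.008
finger_force: 3.1
```

```bash
python3 -m jog '255 -0.5 0 0 0 0 0;255 -1 0 0 0 0 0;255 -1 0 0 0 0 0'
```

```text
time: 13.35
tcp_pos: [0.5083, -0.0201, 0.2543]
tool_rot: [-0.001, 0.624, 0.781, 0.001]
contact_force: [-0.4, 11.6, 1.7]
finger_gap: 0.003
finger_force: 6.2
```

The force rose to 12 N at tip y≈110, which is where the plate meets the guide block. I'll back off, lift away and check.

```bash
python3 -m jog '255 2 0 0 0 0 0;255 8 0 0 0 0 0;255 20 0 0 0 0 0;255 30 0 -15 0 0 0;255 40 0 -45 0 0 0;255 60 0 -85 0 0 0;255 90 0 -125 0 0 0;255 125 0 -150 0 0 0;255 160 0 -150 0 0 0;255 180 0 -150 0 0 0;255 180 0 -150 0 0 0;255 180 0 -150 0 0 0'
python3 - <<'E'
from h import *
save('top','pics/t5.png'); t=cv2.imread('pics/t5.png')[190:305,180:370]
cv2.imwrite('pics/t5x.png',np.clip(cv2.resize(t,None,fx=4.2,fy=4.2,interpolation=cv2.INTER_CUBIC)*1.6,0,255).astype('uint8'))
E
```

```text
time: 14.55
tcp_pos: [0.4683, 0.1547, 0.4049]
tool_rot: [0.0, 0.623, 0.782, 0.0]
contact_force: [-0.2, 0.5, 0.5]
finger_gap: 0.006
finger_force: 0.0
```

View pics/t5x.png

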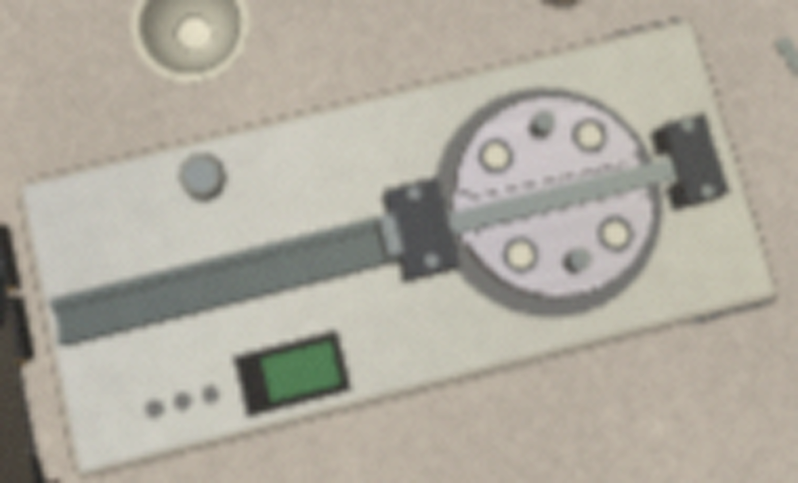

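The bar runs through the wheel's slot into the keeper at (675,170). The thumb plate sits against the guide block at (392,236), the cup at (202,177) and mortar haven't moved, and the hand is clear.

```bash
python3 -c "
from bench import workorder
print(workorder.job_done())"
```

```text
the job is handed in; nothing more can be done
None
```

The wheel is turned into line and the lock bar is pushed through it into the keeper, home against the guide block; the hand is clear and the job was handed in at about 15 s, with no verdict returned.

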